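# Whetstone into its holder, fine side up, and dressed

### The arm

A 6-joint arm with a two-finger parallel gripper is mounted at the origin on a cart in front of the work surface, level with it; the furniture and walls round the work are solid. World frame = base frame: x ahead of the robot, y to its left, z up, the work surface at z = 0. Lengths are in m, angles in rad, forces in N, time in s.
With the tool pointing down it reaches from about 0.375 to 0.975 m from the base axis. Payload 3.8 kg.
Tool frame: the origin (TCP) lies midway between the tips of the shut fingers; the grasp point (between the pads) lies 19 mm behind it; z points along the fingers, y is the line along which they close (so a half turn about z gives the same grasp; the last joint's range is limited). The gripper opens to 85 mm and grips with 20 to 120 N. Pads are 22 mm wide; open, the fingers measure 114 mm over their backs; the gripper's body (76 mm by 85 mm) begins 54 mm behind the grasp point. The pads swing forward as they close: fully open they stand 13 mm farther back than shut.
Start: joints at [1.198, 0.264, 1.604, -0, 1.274, -0.037], TCP at [0.222, 0.637, 0.231] pointing down, gripper open.
Joint ranges: [-2.63, 2.63], [-0.94, 2.18], [0.31, 2.57], [-1.31, 4.45], [0, 2.66], [-2.55, 2.55]. Speed limits (rad/s): [2.57, 2.57, 3.14, 3.14, 3.14, 3.14].

### API

Orientations are given as a rotation vector (axis times angle).
In Python, from cell import bot gives the robot as it stands. Calls block until the motion is done:
- bot.move_pose(position, orientation): joint-space move of the TCP to a pose.
- bot.movel(position, frame=None, feed=0.15): straight line of the TCP; frame=None keeps the orientation; feed is the mean speed in m/s.
- bot.move_j(angles): joint-space move.
- bot.command_gripper(opening, grip_force=None): finger opening in m; grip_force is the grip in N (None keeps the last); returns when the fingers have stopped.
- bot.dwell(seconds).
- bot.solve_ik(position, orientation): joint angles nearest the present ones, or None.
- bot.get_state(): the state.
- bot.grab_frame(name): name is "scene" or "top" or "wrist"; returns (picture, depth): 400x640x3 uint8, red, green, blue; 400x640 float32, m along the optical axis (not along the pixel's ray), 0 where there is no reading.
- bot.calibration(name): a dict with "fx", "fy", "cx", "cy" (pixels), "R" (3x3) and "t" (3): a world point X has camera coordinates R X + t; the wrist camera has in their place "mount" (4x4, takes a point from camera to tool coordinates, whose origin is the TCP and whose axes are the flange's). Camera axes: x right, y down, z forward; pixel columns grow to the right and rows downward; lengths in m; the calibration is good to about 2 mm. A picture is of the moment at which its call begins: read the wrist's pose just before it. calibration takes no time and is no camera call.
A pose or a line that the arm cannot do raises bot.MotionError and nothing moves.
- bot.finish_job(): hands the job in; it is judged then, once.
Trained networks look in the newest picture that a camera, given by its name, has taken for a name from the list of things; names that differ only in an ending like _2 or _b are one class to them, and where a whole thing is asked for, a point or a joint stands for the part that bears it (a point fixed in the world has none). Each returns a list of dicts, best first, with "score" (0 to 1); they miss things now and then, are a little off and sometimes report something else, mostly with a low value. They report only what shows in the picture. A call takes as long as a camera call.
- bot.recognise(label, camera): "extent" ([centre column, centre row, width, height] in pixels, round what is visible of it).
- bot.mark_of(label, camera): "position" ([row, column] in pixels: a listed point, or the origin of a listed thing).
The state is a dict: "t": time; "joint_pos": joint angles; "qvel": joint speeds; "joint_efforts": joint torques, N m; "tool_pos": TCP position; "eef_rot": TCP orientation; "force": force on the tool from outside, world axes, zero at the start; "torque": the same for the moment, N m; "grip_width": finger opening in m; "gripper_force": force on a finger pad.
Only numpy, scipy, OpenCV 4.12 (cv2) and the standard library are available. Lean on these libraries where they do the work, as an engineer would, in place of code of your own. Each camera call takes 0.05 s, during which the arm holds its last target. There are 200 camera calls.

### The job

The knife is waiting to be sharpened: take the whetstone that stands on end drying and bed it flat in its holder, down between the rubber end cups, with the fine side (the thin layer) up. Then dress it: press the small dressing stone flat on it with light, steady pressure and draw it in one pass along the whole stone, from the left end to the right end as the robot sees it. Finally set the dressing stone back on the worktop near the holder, and leave the knife and the little cup where they are.

Things in the scene. Friction and masses are not known exactly. Their poses are not given: they have to be found in the camera images.
- whetstone: Two-layer whetstone, a bar 140 x 48 x 28 mm, 0.4 kg, standing on end. Origin: centre of the end it stands on. z: along its length (up at the start). y: along its 48 mm width. x: through its thickness, out of the fine face. Fine side: the thin layer, 8 mm, on the +x side, slightly paler; coarse side: the thick layer, 20 mm, on the -x side.
- whetstone_mid (a point): Centre of the whetstone (70 mm along its length, middle of width and thickness); same axes as the whetstone.
- stone_holder: Fixed holder: wooden board 74 x 196 mm, top 16 mm high, a black rubber cup at each end. Origin: centre of its underside. y: along it, to its left end; x: across it, away from the robot. Cups: a pad 22 mm above the worktop for the stone's end, an end wall and two side cheeks 22 mm long rising to 33 mm, inner edges bevelled 4 mm; open between the cups.
- holder_pocket (a point): Centre of the pocket at the height of the pads (22 mm above the worktop); axes as the holder. Pocket between the walls: 144.4 mm along y, 51.6 mm along x; either end of the stone may go left. The seated stone's top is 28 mm above this point.
- dressing_stone: Dressing stone: grey abrasive block 46 (x) x 36 (y) x 14 mm with a moulded grip on top, 42 (x) x 22 (y) mm, reaching 38 mm above the underside; 0.1 kg. Origin: centre of its flat underside, the working face; z up.
- knife: Kitchen knife with black handle lying behind the holder, 300 mm long along y, 16 mm high; leave it. Origin: front end of the handle.
- small_cup: Small white espresso cup, 63 mm across, 92 mm with its handle (on its -y side), 51 mm high; leave it. Origin: on its underside, centre of its outline with the handle.

How it is judged:
On the way, in this order (a step that is already met when the one before it is completed fails the run):
1. the whetstone lies seated in the holder, fine side up, let go of (angle between whetstone's own x axis and vertical below 0.06 rad and angle between the z axis of whetstone and the y axis of stone_holder, either way round below 0.06 rad and horizontal distance between whetstone_mid and holder_pocket below 0.006 m and z of whetstone_mid in the frame of holder_pocket between 0.011 and 0.0165 m and contact force between the fingers and whetstone below 0.1 N and linear speed of whetstone below 0.01 m/s), for 0.3 s.
2. the dressing stone presses flat on the left end of the seated whetstone (its centre more than 30 mm left of the middle) with more than 1.5 N (angle between whetstone's own x axis and vertical below 0.06 rad and angle between the z axis of whetstone and the y axis of stone_holder, either way round below 0.06 rad and horizontal distance between whetstone_mid and holder_pocket below 0.006 m and z of whetstone_mid in the frame of holder_pocket between 0.011 and 0.0165 m and contact force between dressing_stone and whetstone above 1.5 N and angle between dressing_stone's own z axis and vertical below 0.15 rad and x of dressing_stone in the frame of holder_pocket between -0.02 and 0.02 m and y of dressing_stone in the frame of holder_pocket above 0.03 m), for 0.1 s.
3. still pressing, it passes between the left end and the middle (angle between whetstone's own x axis and vertical below 0.06 rad and angle between the z axis of whetstone and the y axis of stone_holder, either way round below 0.06 rad and horizontal distance between whetstone_mid and holder_pocket below 0.006 m and z of whetstone_mid in the frame of holder_pocket between 0.011 and 0.0165 m and contact force between dressing_stone and whetstone above 1.5 N and angle between dressing_stone's own z axis and vertical below 0.15 rad and x of dressing_stone in the frame of holder_pocket between -0.02 and 0.02 m and y of dressing_stone in the frame of holder_pocket between 0.008 and 0.026 m), for 0.06 s.
4. still pressing, it passes between the middle and the right end (angle between whetstone's own x axis and vertical below 0.06 rad and angle between the z axis of whetstone and the y axis of stone_holder, either way round below 0.06 rad and horizontal distance between whetstone_mid and holder_pocket below 0.006 m and z of whetstone_mid in the frame of holder_pocket between 0.011 and 0.0165 m and contact force between dressing_stone and whetstone above 1.5 N and angle between dressing_stone's own z axis and vertical below 0.15 rad and x of dressing_stone in the frame of holder_pocket between -0.02 and 0.02 m and y of dressing_stone in the frame of holder_pocket between -0.026 and -0.008 m), for 0.06 s.
5. it presses on the right end (its centre more than 30 mm right of the middle) (angle between whetstone's own x axis and vertical below 0.06 rad and angle between the z axis of whetstone and the y axis of stone_holder, either way round below 0.06 rad and horizontal distance between whetstone_mid and holder_pocket below 0.006 m and z of whetstone_mid in the frame of holder_pocket between 0.011 and 0.0165 m and contact force between dressing_stone and whetstone above 1.5 N and angle between dressing_stone's own z axis and vertical below 0.15 rad and x of dressing_stone in the frame of holder_pocket between -0.02 and 0.02 m and y of dressing_stone in the frame of holder_pocket below -0.03 m), for 0.06 s.
At the end, for the whole second after the job is handed in: The whetstone lies fine face up in the holder (level and in line within 0.06 rad, centred within 6 mm, on the pads within 3 mm); the dressing stone stands upright on the worktop within 450 mm of the holder; both at rest; knife and cup within 20 mm of where they were (angle between whetstone's own x axis and vertical below 0.06 rad and angle between the z axis of whetstone and the y axis of stone_holder, either way round below 0.06 rad and horizontal distance between whetstone_mid and holder_pocket below 0.006 m and z of whetstone_mid in the frame of holder_pocket between 0.011 and 0.0165 m and height (world z) of dressing_stone between -0.005 and 0.005 m and angle between dressing_stone's own z axis and vertical below 0.1 rad and horizontal distance between dressing_stone and stone_holder below 0.45 m and linear speed of each of dressing_stone, whetstone below 0.01 m/s and distance of each of knife, small_cup from where it was at the start of the episode below 0.02 m); the robot touches nothing.
It fails at once if the dressing stone is pressed on the whetstone with more than 40 N (contact force between dressing_stone and whetstone above 40 N).
It fails at once if the knife is moved by more than 20 mm (distance of knife from where it was at the start of the episode above 0.02 m).
It fails at once if the little cup is moved by more than 20 mm (distance of small_cup from where it was at the start of the episode above 0.02 m).
It also fails if it takes over 72 s, if anything falls off the work surface, if the arm or the gripper's body presses on something with over 40 N, if the wrist force passes 120 N, or if a joint passes its speed limit or range.

## Working session

There is one attempt and no reset: what is moved stays moved. The work goes in short steps, each a Python script; the robot and the scene stay as the last script left them, time stands still between calls to the robot, and variables do not carry over. Pictures are saved under pics/ and viewed, at most 10 in all, crops included, and the job is handed in when it is done.

```bash
ls; mkdir -p pics; cat > h.py <<'E'
import numpy as np, cv2
from cell import bot
from scipy.spatial.transform import Rotation as Rn
def cloud(cam):
    s=bot.get_state(); img,d=bot.grab_frame(cam); c=bot.calibration(cam)
    v,u=np.mgrid[:400,:640]
    P=np.stack([(u-c['cx'])/c['fx']*d,(v-c['cy'])/c['fy']*d,d],-1)
    if 'mount' in c:
        M=np.array(c['mount']);P=P@M[:3,:3].T+M[:3,3]
        P=P@Rn.from_rotvec(s['eef_rot']).as_matrix().T+np.array(s['tool_pos'])
    else: P=(P-np.array(c['t']))@np.array(c['R'])
    P[d==0]=np.nan
    return img,P
def save(n,img): cv2.imwrite('pics/'+n+'.png',img[...,::-1])
E
python3 - <<'E'
from h import *
for cam in ['top','scene']:
    img,P=cloud(cam); save(cam,img); np.save(cam+'.npy',P)
    print(cam)
    for n in ['whetstone','stone_holder','dressing_stone','knife','small_cup']:
        for r in bot.recognise(n,cam)[:2]:
            x,y,w,h=r['extent']; print(n,round(r['score'],2),np.round(r['extent']),np.round(P[int(y),int(x)],3))
    for n in ['whetstone_mid','holder_pocket','dressing_stone','whetstone']:
        for r in bot.mark_of(n,cam)[:1]:
            v,u=r['position']; print('mark',n,round(r['score'],2),u,v,np.round(P[int(v),int(u)],3))
print(bot.get_state())
E
```

```text
pics
top
whetstone 0.83 [234. 218.  32.  14.] [0.454 0.239 0.141]
stone_holder 0.69 [306. 220.  68.  37.] [0.462 0.059 0.013]
dressing_stone 0.49 [387. 221.  17.  18.] [ 0.454 -0.175  0.037]
knife 0.69 [303. 180.  95.  21.] [0.579 0.068 0.007]
knife 0.55 [304. 220.  68.  36.] [0.459 0.062 0.013]
small_cup 0.79 [439. 234.  22.  35.] [ 0.414 -0.324  0.014]
small_cup 0.3 [301. 181.  96.  19.] [0.579 0.074 0.009]
mark whetstone_mid 0.79 236.9 219.2 [0.452 0.234 0.132]
mark holder_pocket 0.73 304.0 217.2 [0.467 0.062 0.014]
mark dressing_stone 0.59 388.5 223.3 [ 0.445 -0.178  0.035]
mark whetstone 0.88 239.5 221.5 [0.45  0.234 0.093]
scene
whetstone 0.87 [220. 193.  30.  52.] [0.442 0.237 0.089]
stone_holder 0.88 [284. 233.  82.  44.] [0.452 0.061 0.018]
dressing_stone 0.7 [374. 274.  25.  24.] [ 0.441 -0.185  0.027]
knife 0.79 [308. 204.  85.  46.] [0.573 0.063 0.007]
small_cup 0.74 [424. 312.  31.  35.] [ 0.414 -0.316  0.013]
mark whetstone_mid 0.78 221.1 196.5 [0.44  0.235 0.081]
mark holder_pocket 0.7 226.7 210.7 [0.444 0.235 0.022]
mark dressing_stone 0.87 374.6 273.7 [ 0.442 -0.187  0.031]
mark whetstone 0.93 227.5 213.5 [0.444 0.235 0.01 ]
{'t': 1.0, 'joint_pos': array([ 1.19812159e+00,  2.63868074e-01,  1.60403668e+00, -3.08017597e-06,
        1.27369792e+00, -3.68993221e-02]), 'qvel': array([ 0.00026292,  0.00178303, -0.00051271, -0.00187078, -0.0011476 ,
       -0.00122455]), 'joint_efforts': array([-5.68996165e-04, -5.15076041e+01, -3.67744839e+01, -8.17373893e-05,
        6.43096118e-04,  2.49922429e-06]), 'tool_pos': array([0.22240744, 0.63728273, 0.23128141]), 'eef_rot': array([ 5.24959001e-01,  3.09742104e+00, -1.63395923e-05]), 'force': array([1.08622995, 0.26833366, 0.03387028]), 'torque': array([-0.01128096,  0.00598944, -0.03512642]), 'gripper_force': 0.0, 'grip_width': 0.08536279996518839}
```

```bash
python3 - <<'E'
import cv2,numpy as np
a=cv2.imread('pics/top.png');b=cv2.imread('pics/scene.png')
A=cv2.resize(a[160:270,190:470],(800,314),interpolation=2)
B=cv2.resize(b[150:335,190:460],None,fx=1.55,fy=1.55,interpolation=2)
out=np.zeros((600,800,3),np.uint8);out[:314]=A;B=B[:286];out[314:314+B.shape[0],:B.shape[1]]=B
c=cv2.resize(b[155:230,195:250],(210,286),interpolation=2);out[314:,500:710]=c
cv2.imwrite('pics/c1.png',out)
E
```

```text
(no output)
```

View pics/c1.png

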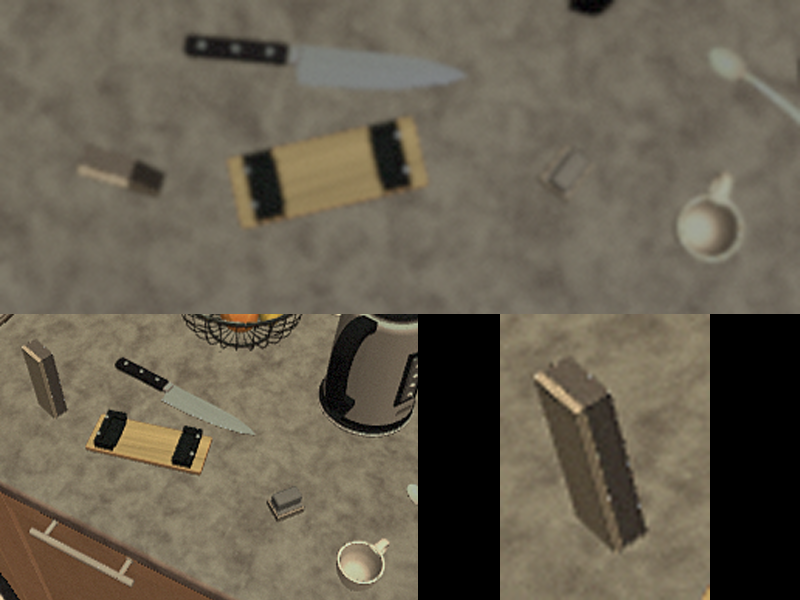

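```bash
cat >> h.py <<'E'
def fr(z,y):  # rotvec with tool z, closing y
    z=np.array(z,float)/np.linalg.norm(z); y=np.array(y,float); y-=z*(y@z); y/=np.linalg.norm(y)
    return Rn.from_matrix(np.stack([np.cross(y,z),y,z],1)).as_rotvec()
def rect(pts):
    return cv2.minAreaRect(np.float32(pts[:,:2]*1000))
E
python3 - <<'E'
from h import *
print(bot.calibration('wrist'))
for cam in ['top','scene']:
    P=np.load(cam+'.npy').reshape(-1,3)
    def box(x0,x1,y0,y1,z0,z1):
        return P[(P[:,0]>x0)&(P[:,0]<x1)&(P[:,1]>y0)&(P[:,1]<y1)&(P[:,2]>z0)&(P[:,2]<z1)]
    for n,b in dict(ws_top=(.36,.52,.18,.3,.135,.15),ws=(.36,.52,.18,.3,.02,.15),holder=(.38,.54,-.06,.178,.011,.022),cups=(.38,.54,-.06,.178,.026,.05),dress=(.38,.5,-.24,-.12,.008,.05),dgrip=(.38,.5,-.24,-.12,.03,.05)).items():
        q=box(*b)
        if len(q)>5: print(cam,n,len(q),np.round(rect(q)[0],1),np.round(rect(q)[1],1),round(rect(q)[2],1),q[:,2].max().round(3))
# IK check
for az in [0,-15,-19,-30]:
  for t in [0,20,30,45,60]:
    a=np.radians(az);e=np.radians(t)
    n=np.array([np.cos(a)*np.cos(e),np.sin(a)*np.cos(e),-np.sin(e)])
    w=np.array([-np.sin(a),np.cos(a),0])
    p=np.array([.442,.235,.07])+n*.019
    print(az,t,[None if (q:=bot.solve_ik(p,fr(n,s*w))) is None else np.round(q,2) for s in(1,-1)])
E
```

```text
{'fx': 300.8487187902078, 'fy': 300.8487187902078, 'cx': 328.43873811579056, 'cy': 200.74117919603302, 'mount': array([[-1.27877433e-03, -9.53953426e-01, -2.99952040e-01,
         7.58002402e-02],
       [ 9.99998517e-01, -1.56583969e-03,  7.16666914e-04,
         3.61807959e-04],
       [-1.15334366e-03, -2.99950678e-01,  9.53954014e-01,
        -1.43265542e-01],
       [ 0.00000000e+00,  0.00000000e+00,  0.00000000e+00,
         1.00000000e+00]])}
top ws_top 196 [455.7 257.5] [48.2 27.7] 71.3 0.142
top ws 309 [456.1 257.8] [49.4 28.1] 72.7 0.142
top holder 1313 [460.5  63.3] [ 74.  195.5] 12.7 0.022
top cups 251 [460.3  63.3] [ 69.9 162.1] 12.3 0.036
top dress 201 [ 456.7 -180. ] [35.7 44.8] 51.6 0.042
top dgrip 113 [ 457.3 -180. ] [22.  41.7] 51.5 0.042
scene ws_top 170 [454.1 255.1] [50.3 28.6] 71.2 0.143
scene ws 730 [453.3 254.6] [51.8 29.9] 71.6 0.143
scene holder 1423 [457.8  60. ] [ 76.4 195.4] 13.1 0.022
scene cups 324 [458.3  60.8] [ 72.5 163.3] 12.2 0.036
scene dress 336 [ 454.1 -182.7] [36.7 46.5] 52.4 0.041
scene dgrip 165 [ 454.3 -182.5] [22.6 42.2] 53.0 0.041
0 0 [array([1.03, 0.74, 2.55, 4.17, 1.65, 1.7 ]), array([ 1.03,  0.74,  2.55,  4.17,  1.65, -1.44])]
0 20 [None, None]
0 30 [None, None]
0 45 [None, None]
0 60 [array([ 0.63, -0.06,  2.43, -0.76,  0.44, -0.29]), None]
-15 0 [None, None]
-15 20 [None, None]
-15 30 [None, None]
-15 45 [None, None]
-15 60 [array([ 0.71,  0.01,  2.37, -0.8 ,  0.61,  0.04]), None]
-19 0 [None, None]
-19 20 [None, None]
-19 30 [None, None]
-19 45 [array([ 0.88,  0.1 ,  2.42, -1.25,  0.77,  0.66]), array([ 0.88,  0.1 ,  2.42, -1.25,  0.77, -2.48])]
-19 60 [array([ 0.73,  0.03,  2.35, -0.8 ,  0.65,  0.11]), None]
-30 0 [None, None]
-30 20 [None, None]
-30 30 [None, None]
-30 45 [array([ 0.91,  0.17,  2.33, -1.11,  0.9 ,  0.71]), array([ 0.91,  0.17,  2.33, -1.11,  0.9 , -2.43])]
-30 60 [array([ 0.76,  0.08,  2.29, -0.76,  0.77,  0.27]), None]
```

```bash
cat >> h.py <<'E'
def stoneR(z,x): z=np.array(z,float);x=np.array(x,float);return np.stack([x,np.cross(z,x),z],1)
OFF=.024
def tool(Rs,mid,t,s,gx=.011,gz=.018,back=0):
    """tool pose for stone rotation Rs, centre mid; grasp point (gx,0,gz) from centre"""
    e=np.radians(t); d=Rs@np.array([-np.cos(e),0,-np.sin(e)])
    p=np.array(mid)+Rs@np.array([gx,0,gz])+d*(OFF-back)
    return p,fr(d,s*Rs[:,1])
E
python3 - <<'E'
from h import *
a=np.radians(71.3); nf=[-np.sin(a),np.cos(a),0]
R0=stoneR([0,0,1],nf); m0=[.455,.2565,.07]
b=np.radians(12.6); yh=np.array([-np.sin(b),np.cos(b),0]); mh=np.array([.4595,.062,.036])
f=lambda p:None if (q:=bot.solve_ik(*p)) is None else np.round(q,2)
for t in (40,45,50,55):
  for s in (1,-1):
    print(t,s,'grasp',f(tool(R0,m0,t,s)),'pre',f(tool(R0,m0,t,s,back=.09)),'lift',f(tool(R0,np.add(m0,[0,0,.1]),t,s)))
    for sg in (1,-1):
      R1=stoneR(sg*yh,[0,0,1]); print('   place',sg,f(tool(R1,mh,t,s)),f(tool(R1,mh+[0,0,.08],t,s)))
E
```

```text
40 1 grasp None pre [ 1.13 -0.    2.38 -1.11  1.02 -2.51] lift None
   place 1 [ 0.55  0.3   2.18 -0.76  1.08  0.85] [ 0.55  0.16  2.15 -0.71  1.2   0.72]
   place -1 [-0.35  0.35  2.11  0.62  1.19  2.18] [-0.35  0.22  2.08  0.59  1.32  2.28]
40 -1 grasp None pre [ 1.13 -0.    2.38 -1.11  1.02  0.63] lift [ 0.96 -0.06  2.34 -1.13  0.95  0.45]
   place 1 [ 0.55  0.3   2.18 -0.76  1.08 -2.29] [ 0.55  0.16  2.15 -0.71  1.2  -2.42]
   place -1 [-0.35  0.35  2.11  0.62  1.19 -0.96] [-0.35  0.22  2.08  0.59  1.32 -0.86]
45 1 grasp [ 0.91  0.1   2.37 -1.2   0.8  -2.53] pre None lift None
   place 1 [ 0.59  0.34  2.17 -0.81  1.14  0.92] [ 0.59  0.2   2.15 -0.77  1.25  0.8 ]
   place -1 [-0.38  0.4   2.09  0.66  1.25  2.13] [-0.38  0.26  2.07  0.64  1.37  2.23]
45 -1 grasp [ 0.91  0.1   2.37 -1.2   0.8   0.61] pre [ 1.07 -0.05  2.36 -1.01  0.96  0.49] lift [ 0.91 -0.09  2.31 -1.01  0.91  0.32]
   place 1 [ 0.59  0.34  2.17 -0.81  1.14 -2.22] [ 0.59  0.2   2.15 -0.77  1.25 -2.35]
   place -1 [-0.38  0.4   2.09  0.66  1.25 -1.01] [-0.38  0.26  2.07  0.64  1.37 -0.91]
50 1 grasp None pre None li
[... 312 characters left out ...]
0.17]
   place 1 [ 0.63  0.39  2.15 -0.85  1.2  -2.16] [ 0.63  0.25  2.14 -0.82  1.31 -2.28]
   place -1 [-0.41  0.45  2.07  0.69  1.31 -1.06] [-0.41  0.31  2.05  0.68  1.43 -0.96]
55 1 grasp None pre None lift None
   place 1 [ 0.66  0.45  2.13 -0.89  1.26  1.04] [ 0.66  0.3   2.13 -0.86  1.36  0.92]
   place -1 [-0.43  0.5   2.04  0.72  1.38  2.04] [-0.43  0.36  2.04  0.71  1.49  2.14]
55 -1 grasp [ 0.81  0.05  2.33 -0.92  0.71  0.27] pre [ 0.93 -0.11  2.31 -0.77  0.9   0.17] lift [ 0.81 -0.12  2.26 -0.75  0.87  0.03]
   place 1 [ 0.66  0.45  2.13 -0.89  1.26 -2.1 ] [ 0.66  0.3   2.13 -0.86  1.36 -2.22]
   place -1 [-0.43  0.5   2.04  0.72  1.38 -1.1 ] [-0.43  0.36  2.04  0.71  1.49 -1.  ]
```

```bash
python3 - <<'E'
from h import *
p=[.46,.12,.25]
best=None
for y in ([0,1,0],[0,-1,0]):
    q=bot.solve_ik(p,fr([0,0,-1],y))
    print(q)
    if q is not None and (best is None or abs(q[5])<abs(best[5])): best=q
bot.move_j(best); bot.dwell(.3)
img,P=cloud('wrist'); save('w1',img); np.save('w1.npy',P)
P=P.reshape(-1,3)
def box(x0,x1,y0,y1,z0,z1):
    return P[(P[:,0]>x0)&(P[:,0]<x1)&(P[:,1]>y0)&(P[:,1]<y1)&(P[:,2]>z0)&(P[:,2]<z1)]
for n,b in dict(table=(.36,.52,.15,.2,-.02,.008),ws_top=(.36,.52,.18,.3,.132,.15),ws=(.36,.52,.18,.3,.02,.15),holder=(.38,.54,-.06,.178,.010,.022),cups=(.38,.54,-.06,.178,.026,.05),dress=(.38,.5,-.24,-.12,.008,.05),dgrip=(.38,.5,-.24,-.12,.03,.05)).items():
    q=box(*b)
    if len(q)>5: print(n,len(q),np.round(rect(q)[0],1),np.round(rect(q)[1],1),round(rect(q)[2],1),np.round(np.percentile(q[:,2],[5,50,95]),4))
s=bot.get_state();print(s['t'],s['tool_pos'],s['force'])
E
```

```text
[ 2.02780869e-01 -1.33040584e-01  1.99075407e+00 -4.44089210e-16
  1.28387917e+00 -1.36801546e+00]
[ 2.02780869e-01 -1.33040584e-01  1.99075407e+00 -4.44089210e-16
  1.28387917e+00  1.77357720e+00]
table 4342 [440.4 175. ] [ 50.  159.1] 90.0 [-0.0006  0.0008  0.0021]
ws_top 1843 [456.  256.5] [48.8 28. ] 72.6 [0.137  0.1407 0.1419]
ws 3175 [456.  256.3] [49.2 28.2] 72.6 [0.0404 0.1397 0.1417]
holder 5938 [460.5  62.6] [ 74.2 195.4] 12.4 [0.0152 0.0167 0.0195]
cups 1536 [460.5  62.2] [ 69.6 163.5] 12.4 [0.0288 0.0331 0.0348]
dress 1458 [ 456.3 -180.8] [36.8 47. ] 50.4 [0.011  0.03   0.0394]
dgrip 729 [ 456.4 -180.3] [22.  42.8] 51.1 [0.0318 0.038  0.0397]
3.4 [0.45999613 0.12032174 0.24993631] [ 0.32419296 -0.68664078 -0.50670087]
```

View pics/w1.png

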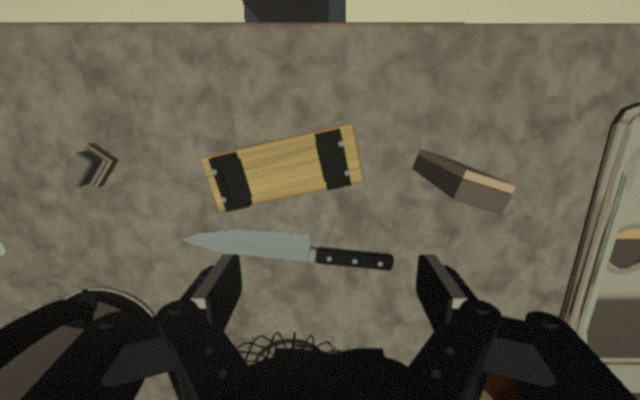

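```bash
cat >> h.py <<'E'
a=np.radians(72.0); R0=stoneR([0,0,1],[-np.sin(a),np.cos(a),0]); m0=np.array([.4557,.2567,.07])
b=np.radians(12.5); yh=np.array([-np.sin(b),np.cos(b),0]); xh=np.array([np.cos(b),np.sin(b),0]); mh=np.array([.4602,.0625,.036])
R1=stoneR(-yh,[0,0,1]); T=47
E
python3 - <<'E'
from h import *
hi=tool(R0,m0+[0,0,.12],T,-1,back=.09); pre=tool(R0,m0,T,-1,back=.08); g=tool(R0,m0,T,-1)
lift=tool(R0,m0+[0,0,.09],T,-1)
for k in (hi,pre,g,lift,tool(R1,mh+[0,0,.1],T,-1)): print(np.round(k[0],3),bot.solve_ik(*k))
bot.move_pose(*hi); bot.movel(pre[0],pre[1]); bot.movel(g[0],feed=.08); bot.dwell(.2)
img,P=cloud('wrist'); save('w2',img)
s=bot.get_state();print(s['t'],s['tool_pos']-g[0],s['force'])
E
```

```text
[0.402 0.274 0.256] [ 1.03573239 -0.24644646  2.24814622 -0.83533128  1.11379986  0.15582012]
[0.409 0.272 0.129] [ 1.01868203 -0.05854816  2.36184238 -0.98865688  0.91649907  0.42601175]
[0.461 0.255 0.07 ] [ 0.88731624  0.08485607  2.36575735 -1.1608811   0.76628488  0.54131194]
[0.461 0.255 0.16 ] [ 0.88731624 -0.08631728  2.31465618 -0.97802946  0.87389836  0.27449557]
[0.46  0.062 0.131] [-0.3921816   0.25175413  2.052069    0.6506362   1.42545761 -0.90782141]
7.1667 [-1.52058571e-05  3.68596825e-04  3.96261978e-04] [0.15894667 0.47013403 0.30162635]
```

View pics/w2.png

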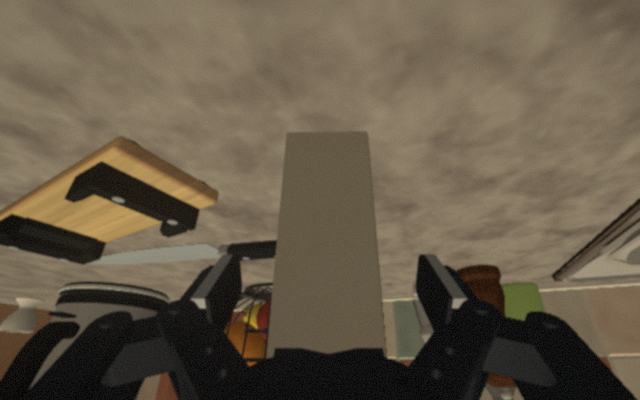

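The stone's pale face is centred (col ≈328) between the finger pads (cols ≈235 and 425), so I'm closing on it and lifting.

```bash
python3 - <<'E'
from h import *
bot.command_gripper(.03,80); s=bot.get_state();print(s['grip_width'],s['gripper_force'],s['force'])
lift=tool(R0,m0+[0,0,.09],T,-1)
bot.movel(lift[0],feed=.1)
hi=tool(R1,mh+[0,0,.11],T,-1); bot.move_pose(*hi); bot.dwell(.3)
img,P=cloud('wrist'); save('w3',img);np.save('w3.npy',P)
s=bot.get_state();print(s['t'],s['tool_pos']-hi[0],s['force'],s['grip_width'])
i2,P2=cloud('scene');save('s3',i2)
for Q in (P,P2):
    # top face of stone expected in stone frame
    q=(Q.reshape(-1,3)-(mh+[0,0,.11]))@R1
    k=q[(abs(q[:,0]-.014)<.008)&(abs(q[:,1])<.035)&(abs(q[:,2])<.09)]
    if len(k)>20:
        A=np.c_[k[:,1:],np.ones(len(k))]; c=np.linalg.lstsq(A,k[:,0],rcond=None)[0]
        print(len(k),'slopes y,z,off',c.round(4),'z range',np.percentile(k[:,2],[1,99]).round(4),'y',np.percentile(k[:,1],[1,99]).round(4))
cv2.imwrite('pics/c3.png',np.vstack([img,i2])[...,::-1][::1, :])
o=np.hstack([cv2.resize(img,(400,250)),cv2.resize(i2[120:300,180:468],(400,250))]);save('c3',o)
E
```

```text
0.046533190284721956 82.79610335826874 [-0.98997567 -1.52863714  3.54391486]
10.45 [-3.19551988e-04  7.76969697e-04  1.75795915e-05] [-0.08493686 -0.48690577 -5.82856787] 0.04651720548149179
21543 slopes y,z,off [-0.0178 -0.0998  0.0166] z range [-0.0528  0.0428] y [-0.0289  0.0292]
726 slopes y,z,off [-0.0827 -0.074   0.0156] z range [-0.0658  0.0705] y [-0.0245  0.0324]
```

View pics/c3.png

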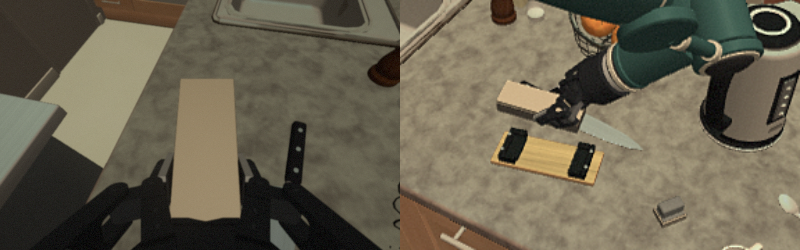

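```bash
python3 - <<'E'
from h import *
P=np.load('w3.npy'); q=(P.reshape(-1,3)-(mh+[0,0,.11]))@R1
k=q[(abs(q[:,0]-.014)<.012)&(abs(q[:,1])<.016)&(q[:,2]<.04)&(q[:,2]>-.08)]
for lo in np.arange(-.08,.04,.01):
    r=k[(k[:,2]>lo)&(k[:,2]<lo+.01)]
    if len(r): print(lo.round(3),len(r),np.median(r[:,0]).round(4))
m=(abs(q[:,0]-.016)<.01); print('full y at z~-.04:',np.percentile(q[m&(abs(q[:,2]+.045)<.01)][:,1],[1,50,99]).round(4), 'z~-.06',np.percentile(q[m&(abs(q[:,2]+.06)<.005)][:,1],[1,50,99]).round(4))
n=abs(q[:,1])<.01
z=q[n&(abs(q[:,0]-.016)<.015)][:,2]; print('min z',np.percentile(z,[0,.5,2]))
E
```

```text
-0.07 623 0.0233
-0.06 928 0.0224
-0.05 1006 0.0214
-0.04 1096 0.0203
-0.03 1166 0.0192
-0.02 1282 0.0182
-0.01 1386 0.0171
-0.0 1520 0.0161
0.01 1641 0.015
0.02 1813 0.014
0.03 1989 0.0129
full y at z~-.04: [-0.0248 -0.0019  0.0219] z~-.06 [-0.025  -0.0019  0.0217]
min z [-0.06807118 -0.06632377 -0.06367168]
```

The stone pitched 6° in the grip, so I'm compensating with the tool tilt, then lowering in steps with force checks.

```bash
cat >> h.py <<'E'
mh=np.array([.4598,.0620,.036]); T2=41.0
def place(dz,dx=0,dy=0): return tool(R1,mh+dx*xh+dy*yh+[0,0,dz],T2,-1,gz=.017)
E
python3 - <<'E'
from h import *
p=place(.05); bot.move_pose(*p); bot.dwell(.3)
img,P=cloud('wrist'); q=(P.reshape(-1,3)-(mh+[0,0,.05]))@R1
k=q[(abs(q[:,0]-.014)<.012)&(abs(q[:,1])<.016)&(q[:,2]<.03)&(q[:,2]>-.08)]
print('slope',np.polyfit(k[:,2],k[:,0],1), 'minz',np.percentile(k[:,2],[0,1]))
s=bot.get_state();f0=s['force'];print(s['t'],s['tool_pos']-p[0],f0)
for dz in (.016,.012,.009,.006,.004):
    bot.movel(place(dz)[0],feed=.05); bot.dwell(.1)
    s=bot.get_state(); f=s['force']-f0; print(dz,f.round(2),s['torque'].round(2),(s['tool_pos']-place(dz)[0]).round(4))
    if np.linalg.norm(f)>12: break
i2,P2=cloud('scene');img,P=cloud('wrist')
o=np.hstack([cv2.resize(img,(400,250)),cv2.resize(i2[170:270,220:380],(400,250))]);save('c4',o)
E
```

```text
slope [0.00015187 0.01596564] minz [-0.0679121  -0.06582561]
11.2 [ 0.00090772 -0.00047024  0.00092939] [ 0.03478094 -0.67454838 -4.68602327]
0.016 [0.39 1.18 0.06] [-0.87 -0.24 -0.03] [ 0.0003 -0.0001  0.0003]
0.012 [-0.48  0.17 -0.  ] [-0.89 -0.16  0.  ] [-0.  0.  0.]
0.009 [-0.68  0.07  0.62] [-0.87 -0.15 -0.04] [-0.0001  0.     -0.0001]
0.006 [-0.2   1.18 -0.16] [-0.91 -0.13  0.01] [-0.0002 -0.     -0.0002]
0.004 [ 0.16  0.37 -0.83] [-0.87 -0.1   0.13] [-0.0001  0.     -0.0001]
```

View pics/c4.png

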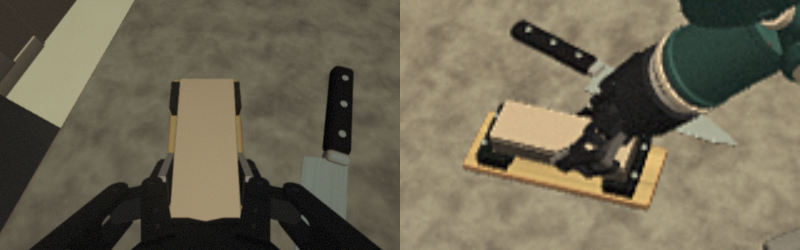

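```bash
python3 - <<'E'
from h import *
f0=bot.get_state()['force']
for dz in (.0025,.001,0,-.0008):
    bot.movel(place(dz)[0],feed=.03); bot.dwell(.1)
    s=bot.get_state(); f=s['force']-f0; print(dz,f.round(2),s['torque'].round(2))
    if f[2]>4: break
bot.command_gripper(.07); bot.dwell(.2)
R=Rn.from_rotvec(s['eef_rot']).as_matrix()
bot.movel(s['tool_pos']-R[:,2]*.09,feed=.12)
p=np.array([mh[0]-.02,mh[1]-.10,.26]); bot.move_pose(p,fr([0,0,-1],[0,1,0])); bot.dwell(.3)
img,P=cloud('wrist'); save('w5',img); np.save('w5.npy',P); s=bot.get_state(); print(s['t'],s['force'])
q=(P.reshape(-1,3)-mh)@R1
k=q[(abs(q[:,0]-.014)<.008)&(abs(q[:,1])<.05)&(abs(q[:,2])<.09)]
r=cv2.minAreaRect(np.float32(k[:,1:]*1000));print('top face in holder frame',r)
i=k[(abs(k[:,1])<.02)&(abs(k[:,2])<.06)]; print('plane',np.linalg.lstsq(np.c_[i[:,1:],np.ones(len(i))],i[:,0],rcond=None)[0])
Q=P.reshape(-1,3)
def box(x0,x1,y0,y1,z0,z1): return Q[(Q[:,0]>x0)&(Q[:,0]<x1)&(Q[:,1]>y0)&(Q[:,1]<y1)&(Q[:,2]>z0)&(Q[:,2]<z1)]
for n,bb in dict(board=(.38,.54,-.06,.178,.010,.0195),dress=(.38,.52,-.24,-.12,.008,.05),dgrip=(.38,.52,-.24,-.12,.03,.05)).items(): print(n,rect(box(*bb)))
E
```

```text
0.0025 [-1.    0.84  0.09] [-0.95 -0.1   0.15]
0.001 [-1.99  0.5   0.69] [-0.91 -0.06  0.17]
0 [-1.48 -0.    4.74] [-0.62  0.22  0.34]
17.2667 [ 0.19775491 -0.78496498  0.01789542]
top face in holder frame ((-1.4249801635742188, 1.3720169067382812), (140.26031494140625, 48.838443756103516), 88.91862487792969)
plane [-0.00320598 -0.00015502  0.01486353]
board ((460.1959533691406, 61.85129165649414), (73.77115631103516, 195.5696563720703), 12.266794204711914)
dress ((457.0807189941406, -181.50282287597656), (35.997467041015625, 46.64561462402344), 51.69932174682617)
dgrip ((456.2965087890625, -180.88796997070312), (22.027122497558594, 40.92333984375), 51.565589904785156)
```

View pics/w5.png

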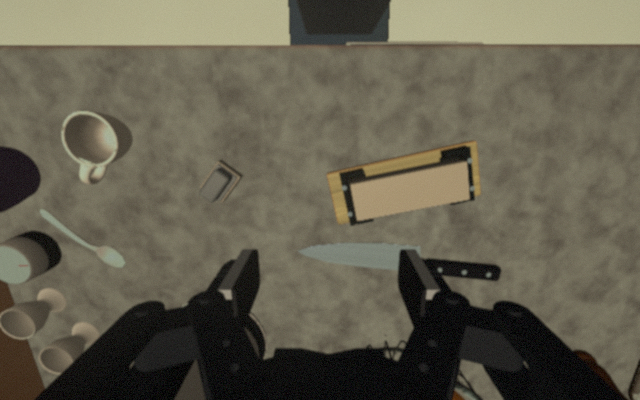

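Image shows the whetstone bedded between both cups (centre ≈(408,190)), level. The knife is untouched, the cup is at (90,140), and the dressing stone is at (220,182). Next I grasp the dressing stone.

```bash
cat >> h.py <<'E'
def down(p,ang):
    u=np.array([np.cos(ang),np.sin(ang),0]); c=[]
    for s in (1,-1):
        q=bot.solve_ik(p,fr([0,0,-1],s*u))
        if q is not None: c.append((abs(q[5]),s))
    return fr([0,0,-1],min(c)[1]*u)
DS=np.array([.4566,-.1808])
E
python3 - <<'E'
from h import *
u=np.radians(51.4)
hi=np.array([*DS,.11]); o=down(hi,u); bot.command_gripper(.05,60); bot.move_pose(hi,o); bot.movel([*DS,.017],feed=.1); bot.dwell(.1)
s=bot.get_state(); print(s['t'],s['force'],s['tool_pos'])
bot.command_gripper(.01,60); s=bot.get_state(); print(s['grip_width'],s['gripper_force'],s['force'])
bot.movel(hi,feed=.15)
c=mh+yh*.042; p=np.array([c[0],c[1],.105]); o2=down(p,u+0) ; 
# same jaw sense as grasp rotated by +51 deg
Rg=Rn.from_rotvec(o); o2=(Rn.from_euler('z',np.radians(102.5)-u)*Rg).as_rotvec()
q=bot.solve_ik(p,o2); print(q)
bot.move_pose(p,o2); bot.dwell(.3)
img,P=cloud('wrist'); i2,P2=cloud('scene')
ob=np.hstack([cv2.resize(img,(400,250)),cv2.resize(i2[150:270,200:392],(400,250))]);save('c6',ob)
s=bot.get_state(); print(s['t'],s['force'],s['grip_width'])
E
```

```text
19.625 [ 0.07083595 -0.45028518 -0.33764774] [ 0.45739123 -0.18113443  0.0178516 ]
0.020342049943538637 64.11409165753867 [-1.9522177  -0.66370285  5.75651081]
[ 0.17079606 -0.02246732  2.17222471  0.          0.99183527 -1.61816642]
22.2583 [-0.76861598 -1.05671269 -1.3415378 ] 0.02050484820775369
```

View pics/c6.png

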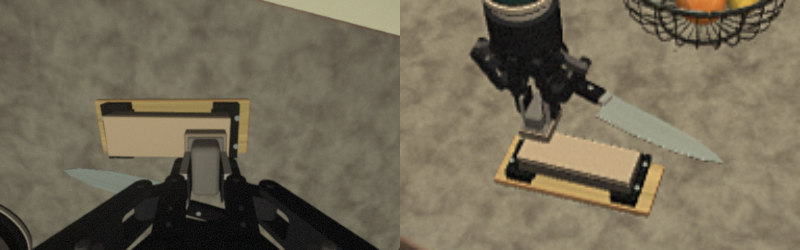

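The block is held square over the left end. Next: lower until it presses, then stroke with z trimmed from the force reading.

```bash
python3 - <<'E'
from h import *
f0=np.mean([bot.get_state()['force'][2] for _ in range(1)])
def fz(): bot.dwell(.04); return bot.get_state()['force'][2]-f0
c=lambda y,z: np.array([*(mh+yh*y)[:2],z])
bot.movel(c(.042,.073),feed=.1); bot.dwell(.15); f0=bot.get_state()['force'][2]; z=.073
while z>.060 and (f:=fz())<7:
    z-=.0005 if f<1.5 else .0003; bot.movel(c(.042,z),feed=.02)
print('contact',z,f,bot.get_state()['t']); bot.dwell(.15); log=[]
if f>=5:
    for y in np.arange(.038,-.0441,-.004):
        f=fz(); log.append((round(y+.004,3),round(f,1)))
        if f>30: break
        z-=np.clip((8-f)*.00005,-.0004,.0003); bot.movel(c(y,z),feed=.04)
    bot.dwell(.2); log.append(('end',round(fz(),1)))
print(log,z); s=bot.get_state();print(s['t'],s['force'],s['tool_pos']-c(y,z))
E
```

```text
contact 0.0674 9.170100593144491 26.4167
[(np.float64(0.042), np.float64(8.7)), (np.float64(0.038), np.float64(7.6)), (np.float64(0.034), np.float64(7.6)), (np.float64(0.03), np.float64(7.0)), (np.float64(0.026), np.float64(5.4)), (np.float64(0.022), np.float64(6.3)), (np.float64(0.018), np.float64(7.0)), (np.float64(0.014), np.float64(7.5)), (np.float64(0.01), np.float64(7.2)), (np.float64(0.006), np.float64(5.7)), (np.float64(0.002), np.float64(8.7)), (np.float64(-0.002), np.float64(8.8)), (np.float64(-0.006), np.float64(8.1)), (np.float64(-0.01), np.float64(8.4)), (np.float64(-0.014), np.float64(7.6)), (np.float64(-0.018), np.float64(8.0)), (np.float64(-0.022), np.float64(6.9)), (np.float64(-0.026), np.float64(8.7)), (np.float64(-0.03), np.float64(7.9)), (np.float64(-0.034), np.float64(7.8)), (np.float64(-0.038), np.float64(6.9)), ('end', np.float64(7.5))] 0.06688661827230494
32.9333 [-0.8223242   3.76529541  6.59020254] [0.00164777 0.00061162 0.0013653 ]
```

The stroke held 5–9 N along the whole length. Now I set the block down and verify.

```bash
python3 - <<'E'
from h import *
s=bot.get_state(); p=s['tool_pos'].copy(); p[2]=.11; bot.movel(p,feed=.1)
d=np.array([*(mh-yh*.24)[:2],.11]); d[0]-=.03; print(d); bot.movel(d,feed=.15); bot.movel([d[0],d[1],.022],feed=.1); bot.dwell(.15)
f0=bot.get_state()['force'][2]; z=.022
while z>.013:
    bot.dwell(.04)
    if bot.get_state()['force'][2]-f0>2.5: break
    z-=.0005; bot.movel([d[0],d[1],z],feed=.02)
print('z',z); bot.command_gripper(.05); bot.dwell(.2); bot.movel([d[0],d[1],.15],feed=.12)
bot.move_pose([.44,-.08,.27],fr([0,0,-1],[0,1,0])); bot.dwell(.3)
img,P=cloud('wrist'); save('w7',img); print(bot.get_state()['t'])
q=(P.reshape(-1,3)-mh)@R1
k=q[(abs(q[:,0]-.014)<.008)&(abs(q[:,1])<.05)&(abs(q[:,2])<.09)]
print(cv2.minAreaRect(np.float32(k[:,1:]*1000)))
i=k[(abs(k[:,1])<.02)&(abs(k[:,2])<.06)]; print('plane',np.linalg.lstsq(np.c_[i[:,1:],np.ones(len(i))],i[:,0],rcond=None)[0])
E
```

```text
[ 0.48174551 -0.17231104  0.11      ]
z 0.017999999999999995
41.3833
((-1.2866134643554688, 1.6256027221679688), (140.1685333251953, 48.83997344970703), 88.93310546875)
plane [-0.00186722  0.00066759  0.01485365]
```

View pics/w7.png

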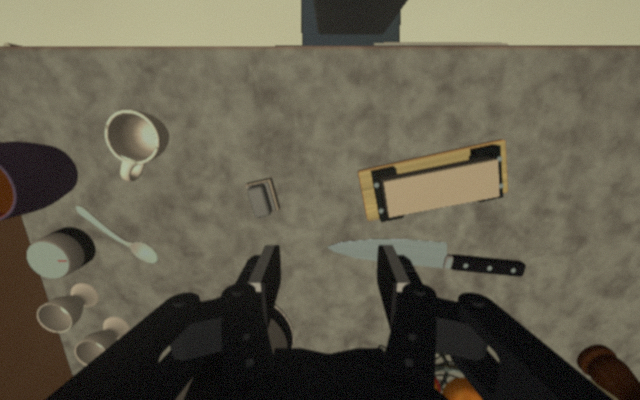

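The whetstone is still seated at (440,187). The dressing stone stands upright on the worktop at (262,197), and the knife and cup haven't moved. Handing in.

```bash
python3 -c "
from cell import bot
print(bot.finish_job())"
```

```text
the job is handed in; nothing more can be done
None
```

Job handed in (no verdict was returned): the whetstone is seated level in its holder with the fine side up, it was dressed in one left-to-right pass at about 5–9 N, and the dressing stone is upright on the worktop near the holder, with the knife and cup untouched.

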